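# Sweep loose washers through the gate of a sorting tray

## Task

Three loose steel washers lie on the sorting tray: with the fingertips, sweep them one at a time through the narrow gate in the tray's rim so that each drops into the slot behind it. Only push them along the tray: do not pick up or lift a washer. Leave the three small parts standing on the tray, and the other things on the bench, where they are.

Things in the scene. Friction and masses are not known exactly. Their poses are not given: they have to be found in the camera images.
- tray: Fixed tray: grey flat deck, teal rim, a small aluminium box (the slot) on the middle of its far side. Origin on the bench below the deck; x points to the gate side, y left along it, z up. Deck top is 60 mm above the bench and spans x -115 to 90 mm, y -140 to 140 mm. The rim, outside those limits, is 5 mm thick, rises 12 mm above the deck and is open only at the gate
- gate (a point): Middle of the gate's threshold: the edge of the deck (tray x = 90 mm, y = 0) at deck height. The gate is a 42 mm wide opening in the rim. The deck ends here and the slot begins at once, so a washer falls in when its centre is a few mm past this edge; the fingers need not go in. Axes as the tray's
- slot_floor (a point): Middle of the slot's floor (tray x = 125 mm), 56 mm below the deck. The slot is an open-topped well behind the gate, 42 mm wide and 70 mm long (tray x 90 to 160 mm); its floor runs on another 40 mm under the deck's overhanging 5 mm edge, which still counts as in the slot. Axes as the tray's
- washer1: One of three identical loose dark steel washers lying flat on the deck: 32 mm across, 13 mm hole, 8 mm thick, about 40 g. Origin: centre of its underside, z up
- washer2: One of three identical loose dark steel washers lying flat on the deck: 32 mm across, 13 mm hole, 8 mm thick, about 40 g. Origin: centre of its underside, z up
- washer3: One of three identical loose dark steel washers lying flat on the deck: 32 mm across, 13 mm hole, 8 mm thick, about 40 g. Origin: centre of its underside, z up
- spacer: Brass cylinder standing on the deck, 16 mm across, 26 mm high, loose; leave it alone. Origin: centre of its underside
- thumbscrew: Steel thumbscrew standing on its 20 mm head on the deck, 28 mm high, loose; leave it alone. Origin: centre of its underside
- adapter: Coaxial adapter standing on the deck, an 18 mm steel barrel with a narrower brass top, 24 mm high, loose; leave it alone. Origin: centre of its underside
- screwdriver: Screwdriver lying on the bench left of the tray; leave it alone. Origin: about the middle of its underside
- jar: Closed jar on the bench right of the tray, 60 mm across, 75 mm high; leave it alone. Origin: centre of its underside
- weight: Brass calibration weight on the bench right of the tray, 40 mm across, 62 mm high; leave it alone. Origin: centre of its underside
- mouse: Round black computer mouse on the bench left of the tray, 64 mm across, 34 mm high; leave it alone. Origin: centre of its underside
- partsbox: Clear open parts box on the bench left of the tray, 90 by 120 mm, 35 mm high; leave it alone. Origin: centre of its underside
Things that resemble listed ones, but are neither listed nor needed, are in the scene too. Leave any yellow look-alike of the washer1 alone. What is shaped like the washer2 but blue is not meant.

How it is judged:
By the outcome, as a careful person would: the job done as asked, in the order asked, and still so for the second after the job is handed in, with the robot touching nothing.
It also fails if it takes over 64 s, if anything falls off the work surface, if the arm or the gripper's body presses on something with over 40 N, if the wrist force passes 120 N, or if a joint passes its speed limit or range.

## Robot

A 7-joint arm with a two-finger parallel gripper is mounted at the origin on the work surface. World frame = base frame: x ahead of the robot, y to its left, z up, the work surface at z = 0. Lengths are in m, angles in rad, forces in N, time in s.
With the tool pointing down it reaches from about 0.4 to 0.85 m from the base axis. Payload 4.5 kg.
Tool frame: the origin (TCP) lies on the centre line of the jaws, within the pads' length; the fingertips stand 11 mm ahead of it and the grasp point (between the pads) lies 8 mm behind it; z points along the fingers, y is the line along which they close (so a half turn about z gives the same grasp; the last joint's range is limited). The gripper opens to 88 mm and grips with 3 to 60 N. Pads are 18 mm wide; open, the fingers measure 123 mm over their backs; the gripper's body (75 mm by 187 mm) begins 45 mm behind the grasp point.
Start: joints at [0.034, 0.689, -0.195, 1.565, 0.157, 0.902, -0.215], TCP at [0.625, 0, 0.25] pointing down, gripper open.
Joint ranges: [-3.01, 3.01], [-0.46, 2.08], [-1.47, 1.51], [0.13, 2.56], [-1, 4.14], [0.04, 2.09], [-2.66, 2.66]. Speed limits (rad/s): [2.57, 2.57, 3.14, 3.14, 3.14, 3.14, 3.14].

## Interface

Orientations are given as a rotation vector (axis times angle).
In Python, from station import r gives the robot as it stands. The module is installed in compiled form; this text tells all that it offers.
- The arm moves only by the tool send_rows, never from a script. Its argument "commands" is a list of rows, each a list of 2 entries, a list of its own where there are three numbers: the shift along the tool's x, y, z in mm, then the turn about the tool's z in rad. In form: [[[dx, dy, dz], twist], ...]. A call has exactly 10 rows; each row shifts and turns the commanded pose from where the row before left it, along the tool's axes as they then stand; what a row does not reach is not made up. A row lasts 1/10 s, in which the tool goes at most 50 mm and 8.59 degrees, less where a joint would pass 70% of its speed; a pose out of reach is approached as far as the arm can. A call with a gripper value outside its range is refused whole. "claw" is the finger opening in mm, from 0 to 88.1, set as the call begins (left out, the last holds). The fingers move at their own pace and stop on an object; the grip force is fixed at half the most. Time passes only in rows, so rows that do not move let the fingers close, or fill a call up. It gives the time, the measured TCP pose, the force, the opening and the grip force at its end, in the units of the state.
- r.get_state(): the state, without advancing time (a new reading comes with each control period).
- r.grab_frame(name): name is "scene" or "side" or "wrist"; returns a dict with "img" (420x560x3 uint8, red, green, blue), "K" (3x3 intrinsics, pixels), "k1" (the pictures are not rectified: a ray, as slopes to the right and down, at radius r is drawn at 1 + k1 r^2 times it, then the intrinsics apply), "R" (3x3) and "t" (3): a world point X has camera coordinates R X + t; the wrist camera has in their place "hand_eye" (4x4, takes a point from camera to tool coordinates, whose origin is the TCP and whose axes are the flange's). Camera axes: x right, y down, z forward; pixel columns grow to the right and rows downward; lengths in m; the calibration is good to about 2 mm. A picture is of the moment at which its call begins: read the wrist's pose just before it. There is no depth.
- r.finish_job(): hands the job in; it is judged then, once.
The state is a dict: "t": time; "joint_pos": joint angles; "qd": joint speeds; "joint_efforts": joint torques, N m; "eef_pos": TCP position; "orientation": TCP orientation; "wrist_force": force on the tool from outside, world axes, zero at the start; "ft_torque": the same for the moment, N m; "gripper_width": opening from 0.0 (shut) to 1.0 (fully open); "gripper_force": force on a finger pad.
Only numpy, scipy, OpenCV 4.12 (cv2) and the standard library are available. Lean on these libraries where they do the work, as an engineer would, in place of code of your own. Each camera call takes 0.05 s, during which the arm holds its last target. There are 200 camera calls.

## Working session

There is one attempt and no reset: what is moved stays moved. The work goes in short steps, Python scripts to look and compute and a tool call to move; the robot and the scene stay as the last step left them, time stands still between calls to the robot, and variables do not carry over. Pictures are saved under pics/ and viewed, at most 10 in all, crops included, and the job is handed in when it is done.

Besides the shell and the picture viewer there is one more tool, called after "Call:" as name(argument=value, ...) on one line, values as JSON. send_rows: Moves the arm, as the interface text tells. Its arguments: {"type":"object","properties":{"commands":{"type":"array","items":{"type":"array"}},"claw":{"type":"number"}},"required":["commands"]}

```bash
mkdir -p pics; python3 - <<'E'
from station import r
import cv2,numpy as np
s=r.get_state();print(s['t'],s['eef_pos'],s['orientation'],s['wrist_force'],s['gripper_width'])
for n in ['scene','wrist']:
    f=r.grab_frame(n);cv2.imwrite(f'pics/{n}0.png',f['img'][:,:,::-1])
    print(n,{k:np.round(v,4).tolist() for k,v in f.items() if k!='img'})
E
```

```text
0.0 [ 6.24380078e-01 -3.90991061e-05  2.48908447e-01] [-2.22042285e+00 -2.22076400e+00  2.18061318e-03] [0.19978264 0.76414072 0.90274049] 0.999810324194595
scene {'K': [[512.5652, 0.0, 278.9993], [0.0, 512.5652, 207.2192], [0.0, 0.0, 1.0]], 'k1': 0.0411, 'R': [[-0.5074, 0.8614, 0.0231], [0.5266, 0.3313, -0.7829], [-0.6821, -0.3851, -0.6217]], 't': [0.285, -0.215, 1.7427]}
wrist {'K': [[302.2283, 0.0, 282.4027], [0.0, 302.2283, 210.2101], [0.0, 0.0, 1.0]], 'k1': 0.0008, 'hand_eye': [[-0.0002, -0.964, -0.2661, 0.0681], [1.0, -0.0003, 0.0004, 0.0007], [-0.0005, -0.2661, 0.964, -0.135], [0.0, 0.0, 0.0, 1.0]]}
```

View pics/scene0.png

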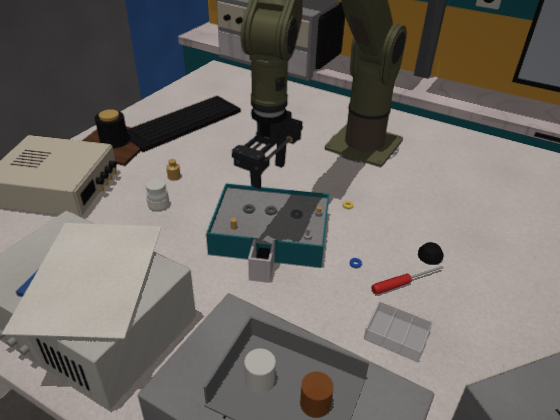

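View pics/wrist0.png

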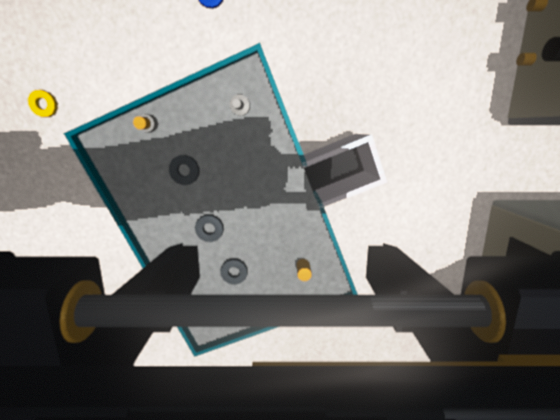

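The wrist view shows the dark washers at (184,170), (209,228) and (234,271). The yellow ring at (41,103) and the blue ring at (210,0) are off the tray, so they are decoys. The small parts are the adapter at (143,123), the thumbscrew at (240,103) and the spacer at (304,272). The gate is near (296,178). I'll compute positions and confirm with one enlarged crop.

```bash
cat > h.py <<'E'
from station import r
import cv2,numpy as np
from scipy.spatial.transform import Rotation as Ro
def look(name):
    s=r.get_state();f=r.grab_frame('wrist');cv2.imwrite(f'pics/{name}.png',f['img'][:,:,::-1])
    T=np.eye(4);T[:3,:3]=Ro.from_rotvec(s['orientation']).as_matrix();T[:3,3]=s['eef_pos']
    return s,f,T@f['hand_eye']
def px2w(f,C,p,z):
    k=f['k1'];n=cv2.undistortPoints(np.array([[p]],float),f['K'],np.array([k,0,0,0,0.]))[0,0]
    d=C[:3,:3]@np.r_[n,1];o=C[:3,3];return (o+d*(z-o[2])/d[2])[:2]
E
python3 - <<'E'
from h import *
s,f,C=look('w1')
for n,p,z in [('w_a',(184,170),.068),('w_b',(209,228),.068),('w_c',(234,271),.068),('cA',(260,45),.072),('cB',(66,133),.072),('cC',(196,353),.072),('gate',(296,178),.06),
 ('adapter',(141,123),.084),('thumb',(239,102),.088),('spacer',(305,274),.086)]:
    print(n,np.round(px2w(f,C,p,z),4))
cv2.imwrite('pics/crop1.png',cv2.resize(f['img'][30:365,50:400,::-1],None,fx=1.75,fy=1.75,interpolation=cv2.INTER_CUBIC))
E
```

```text
w_a [0.5221 0.0244]
w_b [ 0.5441 -0.0396]
w_c [ 0.5694 -0.0917]
cA [0.6042 0.1414]
cB [0.4085 0.062 ]
cC [ 0.5186 -0.2006]
gate [0.6397 0.0147]
adapter [0.4902 0.0715]
thumb [0.5849 0.0901]
spacer [ 0.6496 -0.0861]
```

View pics/crop1.png

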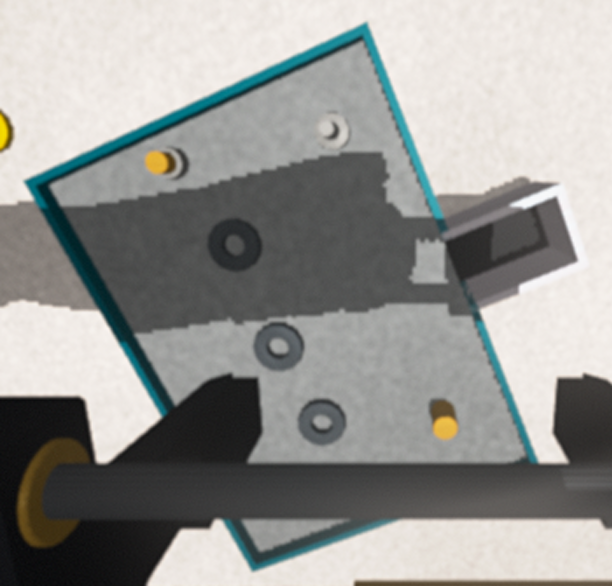

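The crop confirms three dark, holed discs on the deck. Tray yaw is about 22.5°, and the corner distances come out at 211 and 285 mm against 215 and 290 expected. In tray coordinates the washers are at about (-27,65), (-31,-2) and (-28,-60) mm. I'll set a narrow finger gap to cradle each washer and start with the centre one.

Call:
send_rows(commands=[[[-11,-23,0],0],[[-11,-23,0],0],[[-11,-23,0],0],[[-10,-23,0],0],[[-10,-24,0],0],[[0,0,0],0.147],[[0,0,0],0.147],[[0,0,0],0.147],[[0,0,0],0.147],[[0,0,0],0.147]], claw=14)

```text
t: 1.15
eef_pos: [0.5089, -0.0529, 0.2496]
orientation: [-2.875, -1.266, 0.0]
wrist_force: [-0.6, 0.2, 0.2]
gripper_width: 0.162
gripper_force: 0.0
```

Call:
send_rows(commands=[[[0,0,0],0.147],[[0,0,0],0.147],[[0,0,0],0.149],[[0,0,20],0],[[0,0,20],0],[[0,0,20],0],[[0,0,20],0],[[0,0,20],0],[[0,0,0],0],[[0,0,0],0]])

```text
t: 2.15
eef_pos: [0.509, -0.053, 0.1498]
orientation: [-3.081, -0.613, 0.001]
wrist_force: [0.5, 0.3, -0.3]
gripper_width: 0.162
gripper_force: 0.0
```

```bash
python3 - <<'E'
from h import *
s,f,C=look('w2');print(s['t'],s['eef_pos'],C[:3,3],Ro.from_rotvec(s['orientation']).as_matrix().round(3))
E
```

```text
2.15 [ 0.50895637 -0.05299875  0.14980272] [ 0.57259207 -0.02693565  0.28478225] [[ 0.924  0.383 -0.001]
 [ 0.383 -0.924  0.   ]
 [-0.001 -0.    -1.   ]]
```

View pics/w2.png

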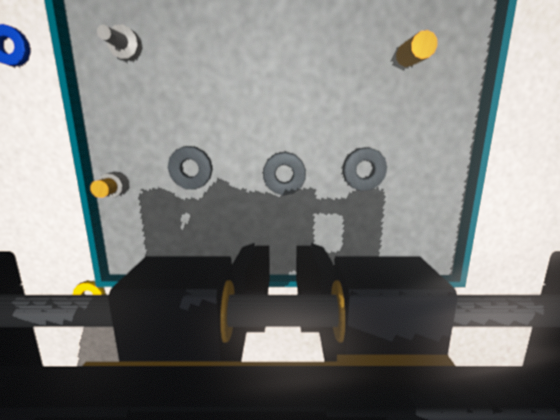

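Washers are at (190,167), (284,173) and (365,168), and the fingers are centred at about (283,265). I'll refine in tray axes from this view.

```bash
cat >> h.py <<'E'
G=np.array([.6555,.009]);Y=np.radians(22.5);B=np.array([[np.cos(Y),np.sin(Y)],[-np.sin(Y),np.cos(Y)]])
def tray(w): return (B@(np.array(w)-G))*1000+[90,0]
def world(t): return B.T@((np.array(t)-[90,0])/1000)+G
E
python3 - <<'E'
from h import *
s=r.get_state();f=r.grab_frame('wrist')
T=np.eye(4);T[:3,:3]=Ro.from_rotvec(s['orientation']).as_matrix();T[:3,3]=s['eef_pos'];C=T@f['hand_eye']
print('tcp',tray(s['eef_pos'][:2]))
for p,z in [((190,167),.068),((284,173),.068),((365,168),.068),((47,0),.072),((515,0),.072),((95,285),.072),((466,285),.072),((120,42),.060),((114,183),.060)]:
    print(p,tray(px2w(f,C,p,z)).round(1))
E
```

```text
tcp [-68.69658279  -1.40220049]
(190, 167) [-27.5  64.4]
(284, 173) [-31.9  -3. ]
(365, 168) [-28.3 -61.2]
(47, 0) [ 75.3 142.6]
(515, 0) [  75.4 -144.9]
(95, 285) [-119.3  145.1]
(466, 285) [-119.6 -146.2]
(120, 42) [ 55.1 106.9]
(114, 183) [-40.6 125.1]
```

Call:
send_rows(commands=[[[0,0,15],0],[[0,0,15],0],[[0,0,15],0],[[0,0,15],0],[[0,0,10],0],[[0,0,6],0],[[0,0,0],0],[[4,0,0],0],[[5,0,0],0],[[5,0,0],0]])

```text
t: 3.25
eef_pos: [0.5229, -0.0474, 0.0743]
orientation: [3.081, 0.613, 0.002]
wrist_force: [-0.3, -0.4, -1.1]
gripper_width: 0.158
gripper_force: 0.2
```

Call:
send_rows(commands=[[[8,0,0],0],[[8,0,0],0],[[8,0,0],0],[[8,0,0],0],[[8,0,0],0],[[8,0,0],0],[[8,0,0],0],[[8,0,0],0],[[8,0,0],0],[[8,0,0],0]])

```text
t: 4.25
eef_pos: [0.5965, -0.0167, 0.0737]
orientation: [-3.081, -0.613, -0.0]
wrist_force: [-0.4, -0.1, 0.1]
gripper_width: 0.16
gripper_force: 0.2
```

```bash
python3 - <<'E'
from h import *
s,f,C=look('w3');print(s['t'],tray(s['eef_pos'][:2]),s['eef_pos'])
np.savez('w3.npz',C=C,K=f['K'],k1=f['k1'])
E
```

```text
4.25 [25.62777574 -1.19846483] [ 0.59648645 -0.01674142  0.07373414]
```

View pics/w3.png

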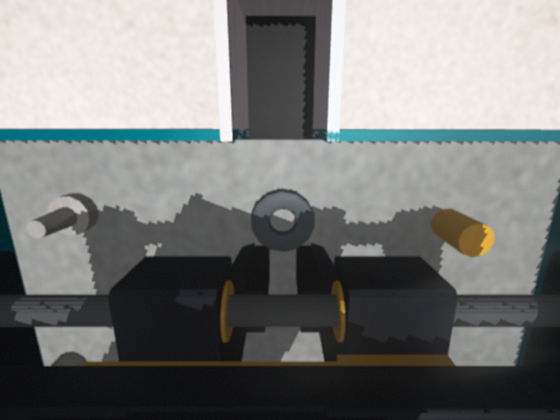

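The washer is nested at (283,219) and the gate is centred at (280,140). That is within about 1 mm laterally.

```bash
python3 - <<'E'
from h import *
f=np.load('w3.npz')
for p,z in [((233,140),.060),((328,140),.060),((283,219),.068)]: print(tray(px2w(f,f['C'],p,z)).round(1))
E
```

```text
[88.4 22.1]
[ 88.4 -23.5]
[51.2 -1.9]
```

Call:
send_rows(commands=[[[7,0,0],0],[[7,0,0],0],[[7,0,0],0],[[7,0,0],0],[[7,0,0],0],[[6,0,0],0],[[5,0,0],0],[[3,0,0],0],[[0,0,0],0],[[0,0,0],0]])

```text
t: 5.3
eef_pos: [0.641, 0.0016, 0.0737]
orientation: [3.081, 0.613, -0.0]
wrist_force: [-0.8, -0.2, -0.4]
gripper_width: 0.16
gripper_force: 0.0
```

Call:
send_rows(commands=[[[-8,0,0],0],[[-8,0,0],0],[[0,0,-15],0],[[0,0,-20],0],[[0,0,-20],0],[[-30,0,0],0],[[-30,0,0],0],[[-30,0,0],0],[[-10,0,0],0],[[0,0,0],0]])

```text
t: 6.3
eef_pos: [0.5334, -0.0435, 0.1296]
orientation: [3.082, 0.61, 0.0]
wrist_force: [-0.1, -0.0, -0.0]
gripper_width: 0.159
gripper_force: 0.0
```

```bash
python3 - <<'E'
from h import *
s,f,C=look('w4');print(s['t'],tray(s['eef_pos'][:2]),s['eef_pos'])
for p in [(-27.5,64.4),(-28.3,-61.2)]:print(world(p))
E
```

```text
6.3 [-42.88071416  -1.74067593] [ 0.53340036 -0.04345942  0.1296396 ]
[0.52229934 0.02353254]
[ 0.56962528 -0.09281288]
```

View pics/w4.png

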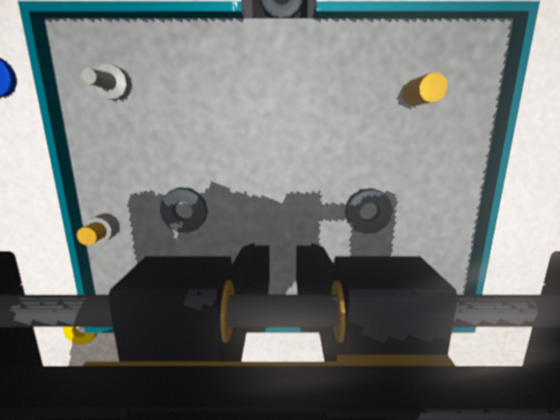

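The first washer is in the slot, visible at (283,5), and the parts have not moved. Next is the left washer. I'll use a heading of -30° in the tray frame, starting at (-57,81), which is clear of the adapter, and push along -42° to about (45,-1).

Call:
send_rows(commands=[[[-4,-21,0],0],[[-4,-21,0],0],[[-3,-21,0],0],[[-3,-20,0],0],[[0,0,0],0.131],[[0,0,0],0.131],[[0,0,0],0.131],[[0,0,0],0.131],[[0,0,0],0],[[0,0,0],0]])

```text
t: 7.35
eef_pos: [0.4906, 0.0296, 0.1287]
orientation: [-3.135, 0.199, -0.003]
wrist_force: [-0.3, 0.5, -0.3]
gripper_width: 0.16
gripper_force: 0.0
```

```bash
python3 - <<'E'
from h import *
s=r.get_state();print(s['t'],tray(s['eef_pos'][:2]),s['eef_pos']);R=Ro.from_rotvec(s['orientation']).as_matrix()
print(np.degrees(np.arctan2(*(B@R[:2,0])[::-1])), 'washer in tool axes mm',R.T[:2,:2]@(world((-27.5,64.4))-s['eef_pos'][:2])*1000,'adapter',R.T[:2,:2]@(world((-40,123))-s['eef_pos'][:2])*1000)
E
```

```text
7.35 [-54.43836164  82.12747293] [0.49062753 0.02960172 0.12873527]
-29.754027191013066 washer in tool axes mm [32.18461824  2.02148185] adapter [ -7.74924162 -42.64948768]
```

Call:
send_rows(commands=[[[-2,2,10],0],[[0,0,15],0],[[0,0,15],0],[[0,0,9],0],[[0,0,6],0],[[0,0,0],0],[[4,0,0],0],[[4,0,0],0],[[4,0,0],0],[[0,0,0],0]])

```text
t: 8.35
eef_pos: [0.5001, 0.0254, 0.0741]
orientation: [-3.135, 0.206, -0.003]
wrist_force: [0.7, 0.3, -0.2]
gripper_width: 0.16
gripper_force: 0.0
```

Call:
send_rows(commands=[[[6,1.3,0],0],[[7,1.5,0],0],[[7,1.5,0],0],[[7,1.5,0],0],[[7,1.5,0],0],[[7,1.5,0],0],[[7,1.5,0],0],[[7,1.5,0],0],[[7,1.5,0],0],[[0,0,0],0]])

```text
t: 9.35
eef_pos: [0.56, 0.0035, 0.0738]
orientation: [3.134, -0.207, 0.003]
wrist_force: [0.5, 0.0, -0.9]
gripper_width: 0.16
gripper_force: 0.0
```

```bash
python3 - <<'E'
from h import *
s,f,C=look('w5');np.savez('w5.npz',C=C,K=f['K'],k1=f['k1']);print(s['t'],tray(s['eef_pos'][:2]),s['eef_pos'],s['wrist_force'])
E
```

```text
9.35 [-0.30245046 31.42595863] [0.56004522 0.00347655 0.07380915] [ 0.52103352  0.00752301 -0.9026665 ]
```

View pics/w5.png

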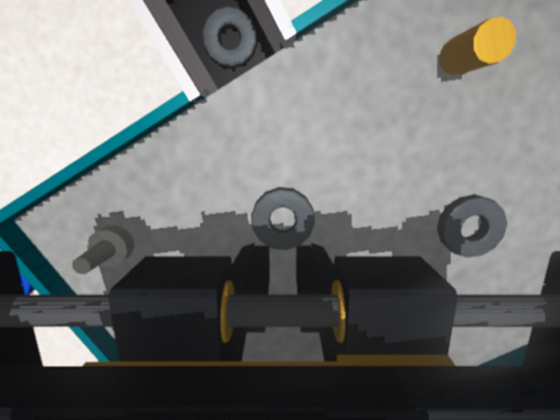

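The washer is still cradled at (283,217), and the first one lies on the slot floor at (230,37). I'll finish the diagonal, back off and line up with the gate axis.

Call:
send_rows(commands=[[[7,1.5,0],0],[[7,1.5,0],0],[[7,1.5,0],0],[[5,1,0],0],[[3,0.6,0],0],[[0,0,0],0],[[-6,0,0],0],[[-7,0,0],0],[[-7,0,0],0],[[0,0,0],0]])

```text
t: 10.4
eef_pos: [0.5649, -0.0028, 0.0737]
orientation: [-3.135, 0.206, 0.004]
wrist_force: [0.4, -0.2, -0.5]
gripper_width: 0.162
gripper_force: 0.0
```

```bash
python3 - <<'E'
from h import *
s=r.get_state();print(s['t'],tray(s['eef_pos'][:2]),s['eef_pos'])
f=np.load('w5.npz');print(tray(px2w(f,f['C'],(283,217),.068)),tray(px2w(f,f['C'],(474,224),.068)))
E
```

```text
10.4 [ 1.76936733 23.79386345] [ 0.56488001 -0.00278174  0.07369543]
[22.6419489 17.8472002] [-27.32147898 -61.29817653]
```

Call:
send_rows(commands=[[[0,0,0],-0.13],[[0,0,0],-0.13],[[0,0,0],-0.13],[[0,0,0],-0.13],[[0,0,0],0],[[0,8,0],0],[[0,8,0],0],[[0,8,0],0],[[0,0,0],0],[[0,0,0],0]])

```text
t: 11.4
eef_pos: [0.5759, -0.0257, 0.0737]
orientation: [3.083, 0.605, -0.0]
wrist_force: [-0.9, 0.2, -0.2]
gripper_width: 0.162
gripper_force: 0.0
```

```bash
python3 - <<'E'
from h import *
s=r.get_state();print(s['t'],tray(s['eef_pos'][:2]),s['eef_pos']);R=Ro.from_rotvec(s['orientation']).as_matrix()
print(np.degrees(np.arctan2(*(B@R[:2,0])[::-1])))
E
```

```text
11.4 [ 3.15880168 -1.64221929] [ 0.57589764 -0.0257499   0.07370145]
-0.2883647918459625
```

Call:
send_rows(commands=[[[6,0,0],0],[[8,-0.2,0],0],[[8,-0.2,0],0],[[8,-0.2,0],0],[[8,-0.2,0],0],[[8,-0.2,0],0],[[8,0,0],0],[[8,0,0],0],[[6,0,0],0],[[4,0,0],0]])

```text
t: 12.4
eef_pos: [0.6429, 0.0032, 0.0737]
orientation: [-3.082, -0.607, -0.001]
wrist_force: [0.6, -0.3, -1.0]
gripper_width: 0.161
gripper_force: 0.0
```

Call:
send_rows(commands=[[[0,0,0],0],[[0,0,0],0],[[-8,0,0],0],[[-8,0,0],0],[[0,0,-15],0],[[0,0,-20],0],[[0,0,-20],0],[[-30,0,0],0],[[-30,0,0],0],[[0,0,0],0]])

```text
t: 13.4
eef_pos: [0.5675, -0.0286, 0.1299]
orientation: [3.083, 0.601, -0.007]
wrist_force: [-0.2, 0.1, 0.3]
gripper_width: 0.157
gripper_force: 0.0
```

```bash
python3 - <<'E'
from h import *
s,f,C=look('w6');np.savez('w6.npz',C=C,K=f['K'],k1=f['k1']);print(s['t'],tray(s['eef_pos'][:2]),s['eef_pos'])
E
```

```text
13.4 [-5.69707101 -1.06317399] [ 0.56749429 -0.02860393  0.12994403]
```

View pics/w6.png

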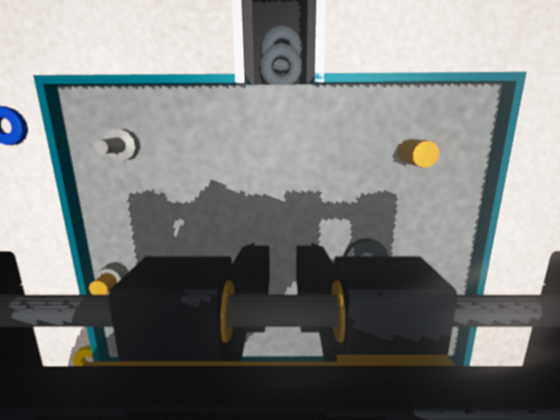

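Two washers are now in the slot, overlapping at (281,40) and (281,65). The parts still stand where they were. The third washer gets the mirrored approach.

Call:
send_rows(commands=[[[-13,19,0],0],[[-13,19,0],0],[[-13,19,0],0],[[-12,20,0],0],[[0,0,0],-0.131],[[0,0,0],-0.131],[[0,0,0],-0.131],[[0,0,0],-0.131],[[0,0,0],0],[[0,0,0],0]])

```text
t: 14.45
eef_pos: [0.5548, -0.1164, 0.1292]
orientation: [2.822, 1.38, 0.002]
wrist_force: [-0.3, 0.6, -0.2]
gripper_width: 0.159
gripper_force: 0.0
```

```bash
python3 - <<'E'
from h import *
s=r.get_state();print(s['t'],tray(s['eef_pos'][:2]),s['eef_pos']);R=Ro.from_rotvec(s['orientation']).as_matrix()
print(np.degrees(np.arctan2(*(B@R[:2,0])[::-1])), 'washer in tool axes mm',R.T[:2,:2]@(world((-27.6,-61.2))-s['eef_pos'][:2])*1000)
E
```

```text
14.45 [-51.01349736 -77.35037154] [ 0.55482122 -0.11642595  0.12918472]
29.627782167056054 washer in tool axes mm [28.33644173 -2.46405937]
```

Call:
send_rows(commands=[[[-6,-2.5,0],0],[[0,0,10],0],[[0,0,15],0],[[0,0,15],0],[[0,0,10],0],[[0,0,5],0],[[0,0,0],0],[[4,0,0],0],[[4,0,0],0],[[3,0,0],0]])

```text
t: 15.45
eef_pos: [0.5556, -0.1105, 0.0743]
orientation: [2.819, 1.385, 0.002]
wrist_force: [-0.8, 0.5, -0.5]
gripper_width: 0.155
gripper_force: 0.1
```

Call:
send_rows(commands=[[[6,-1,0],0],[[7,-1.2,0],0],[[7,-1.2,0],0],[[7,-1.2,0],0],[[7,-1.2,0],0],[[7,-1.2,0],0],[[7,-1.2,0],0],[[7,-1.2,0],0],[[7,-1.2,0],0],[[0,0,0],0]])

```text
t: 16.45
eef_pos: [0.5851, -0.0537, 0.0737]
orientation: [-2.818, -1.387, -0.002]
wrist_force: [0.1, 0.7, 0.4]
gripper_width: 0.161
gripper_force: 0.0
```

```bash
python3 - <<'E'
from h import *
s=r.get_state();t=tray(s['eef_pos'][:2]);print(s['t'],t,s['eef_pos']);R=Ro.from_rotvec(s['orientation']).as_matrix()
print('washer if nested',tray(s['eef_pos'][:2]+R[:2,0]*.0255), 'needed tool mm',R.T[:2,:2]@(world((45,-1))-s['eef_pos'][:2]-R[:2,0]*.0255)*1000)
E
```

```text
16.45 [  0.96940763 -31.03700388] [ 0.58512381 -0.05374499  0.07372735]
washer if nested [ 23.07302493 -18.32170731] needed tool mm [27.64376906 -4.08096219]
```

Call:
send_rows(commands=[[[7,-1,0],0],[[7,-1,0],0],[[7,-1,0],0],[[4,-0.7,0],0],[[3,-0.4,0],0],[[0,0,0],0],[[-6,0,0],0],[[-7,0,0],0],[[-7,0,0],0],[[0,0,0],0]])

```text
t: 17.45
eef_pos: [0.5848, -0.0488, 0.0738]
orientation: [2.821, 1.381, -0.003]
wrist_force: [-0.5, 0.5, 0.2]
gripper_width: 0.158
gripper_force: 0.0
```

Call:
send_rows(commands=[[[0,0,0],0.13],[[0,0,0],0.13],[[0,0,0],0.13],[[0,0,0],0.13],[[0,0,0],0],[[0,-7,0],0],[[0,-7,0],0],[[0,-7,0],0],[[0,0,0],0],[[0,0,0],0]])

```text
t: 18.45
eef_pos: [0.578, -0.0269, 0.0738]
orientation: [-3.081, -0.615, -0.0]
wrist_force: [0.3, 0.3, -0.5]
gripper_width: 0.155
gripper_force: 0.0
```

```bash
python3 - <<'E'
from h import *
s,f,C=look('w7');np.savez('w7.npz',C=C,K=f['K'],k1=f['k1'])
print(s['t'],tray(s['eef_pos'][:2]),s['eef_pos']);R=Ro.from_rotvec(s['orientation']).as_matrix()
print(np.degrees(np.arctan2(*(B@R[:2,0])[::-1])))
E
```

```text
18.45 [ 4.6317216  -3.53554638] [ 0.57798299 -0.02693544  0.07378402]
0.06653251910199007
```

View pics/w7.png

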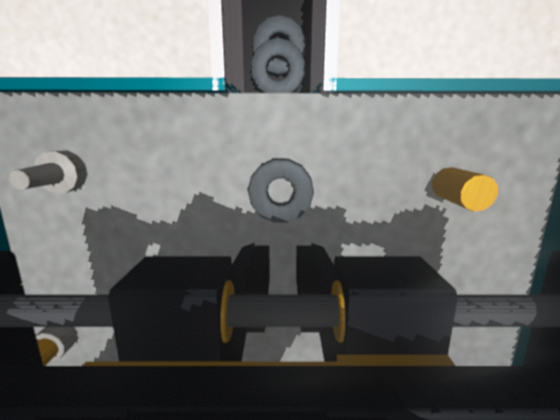

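The third washer is at (280,189) and the gate centre is near (276,92), so I'll nudge about 2.5 mm left and push through.

Call:
send_rows(commands=[[[2,-2.5,0],0],[[8,0,0],0],[[8,0,0],0],[[8,0,0],0],[[8,0,0],0],[[8,0,0],0],[[8,0,0],0],[[8,0,0],0],[[7,0,0],0],[[6,0,0],0]])

```text
t: 19.5
eef_pos: [0.6434, 0.0026, 0.0737]
orientation: [3.081, 0.613, 0.001]
wrist_force: [-0.1, -0.7, -0.8]
gripper_width: 0.157
gripper_force: 0.0
```

Call:
send_rows(commands=[[[0,0,0],0],[[0,0,0],0],[[-8,0,0],0],[[-8,0,0],0],[[0,0,-20],0],[[0,0,-20],0],[[0,0,-20],0],[[-25,0,-10],0],[[0,0,0],0],[[0,0,0],0]])

```text
t: 20.5
eef_pos: [0.6043, -0.0139, 0.1438]
orientation: [-3.081, -0.611, 0.0]
wrist_force: [0.7, -0.1, 0.1]
gripper_width: 0.164
gripper_force: 0.0
```

```bash
python3 - <<'E'
from h import *
s,f,C=look('w8');print(s['t'],tray(s['eef_pos'][:2]),s['eef_pos'])
E
```

```text
20.5 [33.87815792 -1.5679602 ] [ 0.60425021 -0.01392551  0.14384275]
```

View pics/w8.png

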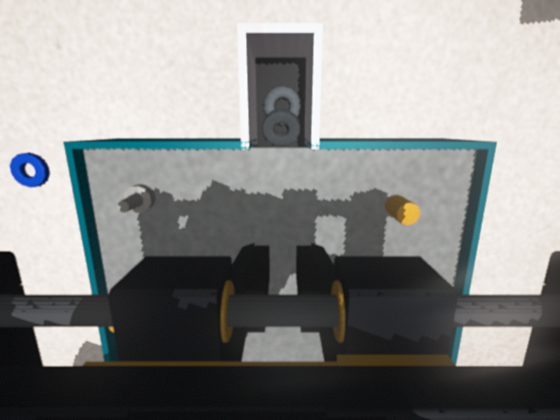

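All three washers are off the deck and in the slot, stacked at (282,102) to (281,127). Their apparent size puts them well below deck height. The parts stand undisturbed and the arm is clear, so I'll hand the job in.

```bash
python3 -c "
from station import r
print(r.finish_job())"
```

```text
the job is handed in; nothing more can be done
None
```

I swept all three washers through the gate into the slot one at a time, left the other parts where they were, and handed the job in at about 20.5 s of the 64 s allowed.

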